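# Sort two change gears against the master gear

### The job

Sort the two yellow gears by tooth count: set the 16-tooth gear flat and wholly on the red reject mat, and check the 12-tooth gear by sliding it flat on the bench into mesh with the steel master gear of the tester, fully home against both the steel fence and the red stop pin. The master is braked: if teeth meet tip to tip, do not force them, but back off, turn the yellow gear a little and try again. Let go of both gears and leave the gourd and the cup where they stand.

Things in the scene. Friction and masses are not known exactly. Their poses are not given: they have to be found in the camera images.
- gear12_mid (a point): Yellow-painted aluminium 12-tooth gear, loose, flange down, 0.25 to 0.47 kg: point on its axis 20 mm above its underside; z = its axis, x = through a tooth. From below: white round flange 98 mm dia, 9 mm thick; spur teeth from 9 to 22 mm height (tip circle 88, root circle 68 mm, 8 mm wide, pitch 30 degrees); then a smooth round collar, 68 mm outer dia, up to 40 mm height
- gear12_bore (a point): Centre of the mouth of the 12-tooth gear's bore, 40 mm above its underside. The collar is an open cup: blind round bore 50 mm dia, 31 mm deep, its floor being the flange. Closed fingers put in it can drag the gear, spread in it they can turn it; or the collar can be pinched from outside
- gear16_mid (a point): Yellow 16-tooth gear, the same point: the same flange, collar, bore and tip circle as the 12-tooth gear, but 16 narrower teeth, which do not fit the master. Loose, flange down
- tester: Gear tester screwed down, its grey base plate flush with the bench. Origin on the bench where the 12-tooth gear's axis stands when home; +x to the master, +y to the fence, z up. The gear enters from -x, flat on the bench; it cannot be lowered into mesh from above, as its flange goes in under the master's teeth. Keep forces on the tester under 45 N
- fence (a point): Middle of the fence's face at its top edge: steel bar, face at y = +49 mm in the tester's frame, from x = -50 to +30 mm, 14 mm thick, 18 mm high. The gear's flange touches it when home
- stop_pin (a point): Centre of the top of the red stop pin, 12 mm dia, 20 mm high, at x = +35.4, y = -42.1 mm in the tester's frame. The gear's flange touches it when home; pushing the gear on along the tester's +x makes the pin press it over to the fence
- master_axis (a point): On the axis of the steel master gear at x = +80 mm in the tester's frame, 22 mm up: 12 teeth, tip circle 88 mm, teeth from 10.5 to 22 mm height, cap to 28 mm. Braked (turns only at 1.5 N m), at an unknown angle not given here. Teeth tip to tip stop the gear up to 8 mm short of home; meshed they have some 2 mm play
- mat: red reject mat, 150 mm square, flush with the bench; origin at its centre, x and y along its edges
- gourd: small dried gourd standing loose on the bench, 82 mm in diameter, 128 mm high; origin under its centre. Bystander
- cup: small clear plastic cup, 60 mm in diameter, 45 mm high, standing loose; origin under its centre. Bystander
- unit: red power unit of a burning pen, 150 x 130 mm, 120 mm high with the pen lying on it, fixed beyond the tester at the bench's side; origin under its centre. Obstacle only
There are look-alikes about, which are no part of the job. What is shaped like the part that bears gear16_mid but blue or green is not meant.

How it is judged:
By the outcome, as a careful person would: the job done as asked, in the order asked, and still so for the second after the job is handed in, with the robot touching nothing.
It also fails if it takes over 62 s, if anything falls off the work surface, if the arm or the gripper's body presses on something with over 40 N, if the wrist force passes 120 N, or if a joint passes its speed limit or range.

### The arm

A 6-joint arm with a two-finger parallel gripper is mounted at the origin on the work surface. World frame = base frame: x ahead of the robot, y to its left, z up, the work surface at z = 0. Lengths are in m, angles in rad, forces in N, time in s.
With the tool pointing down it reaches from about 0.375 to 0.9 m from the base axis. Payload 3.1 kg.
Tool frame: the origin (TCP) lies at the centre of the arm's flange, where the gripper is bolted on; the fingertips stand 173 mm ahead of it and the grasp point (between the pads) lies 155 mm ahead of it; z points along the fingers, x is the direction in which the jaws open and shut, and the axes are right-handed (so a half turn about z gives the same grasp; the last joint's range is limited). The gripper opens to 85 mm and grips with 20 to 120 N. Pads are 22 mm wide; open, the fingers measure 114 mm over their backs; the gripper's body (76 mm by 85 mm) begins 54 mm behind the grasp point. The pads swing forward as they close: fully open they stand 13 mm farther back than shut.
Start: joints at [-1.403, 0.527, 1.433, -0, 1.181, -0.178], TCP at [0.212, -0.588, 0.405] pointing down, gripper open.
Joint ranges: [-3.08, 3.08], [-0.75, 2.2], [0.22, 2.44], [-1.43, 4.57], [0, 2.65], [-2.85, 2.85]. Speed limits (rad/s): [2.79, 2.79, 3.14, 3.14, 3.14, 3.14].

### API

Orientations are given as a unit quaternion [x, y, z, w].
In Python, from station import manip gives the robot as it stands.
- The arm moves only by the shell command python3 -m jog 'ROWS' [OPENING] [FORCE]. ROWS is JSON, a list that holds one entry, the list of rows, each a list of 4 numbers: the shift along the world's x, y, z in mm, then the turn about the world's z in degrees. A call has exactly 8 rows; each row shifts and turns the commanded pose from where the row before left it; what a row does not reach is not made up. A row lasts 1/8 s, in which the tool goes at most 62.5 mm and 10.7 degrees, less where a joint would pass 70% of its speed; a pose out of reach is approached as far as the arm can. A call is refused whole if a number of a shift passes 62.5 or a number of a turn 10.7, either way. A call with a gripper value outside its range is refused whole. OPENING is the opening in per cent of the stroke, from 0 (shut) to 100 (fully open), set as the call begins (- or left out, the last holds). The fingers move at their own pace and stop on an object; FORCE is the grip in N (left out, the last holds). Time passes only in rows, so rows that do not move let the fingers close, or fill a call up. It gives the time, the measured TCP pose, the force and the opening at its end, in the units of the state.
- manip.sense(): the state, without advancing time (a new reading comes with each control period).
- manip.snapshot(name): name is "side" or "top"; returns the picture (480x640x3 uint8, red, green, blue); there is no depth.
- manip.camera_info(name): a dict with "fx", "fy", "cx", "cy" (pixels), "R" (3x3) and "t" (3): a world point X has camera coordinates R X + t. Camera axes: x right, y down, z forward; pixel columns grow to the right and rows downward; lengths in m; the calibration is good to about 2 mm. A picture is of the moment at which its call begins. camera_info takes no time and is no camera call.
- manip.sign_off(): hands the job in, once; it reports no verdict.
The state is a dict: "t": time; "q": joint angles; "qd": joint speeds; "tau": joint torques, N m; "tcp_pos": TCP position; "tool_rot": TCP orientation; "force": force on the tool from outside, world axes, zero at the start; "ft_torque": the same for the moment, N m; "finger_gap": opening from 0.0 (shut) to 1.0 (fully open).
Only numpy, scipy, OpenCV 4.12 (cv2) and the standard library are available. Lean on these libraries where they do the work, as an engineer would, in place of code of your own. Each camera call takes 0.05 s, during which the arm holds its last target. There are 200 camera calls.

## Working session

There is one attempt and no reset: what is moved stays moved. The work goes in short steps, Python scripts to look and compute and a shell command to move; the robot and the scene stay as the last step left them, time stands still between calls to the robot, and variables do not carry over. Pictures are saved under pics/ and viewed, about 8 in all and at most 12, crops included, and the job is handed in when it is done.

```bash
mkdir -p pics; ls; python3 - <<'E'
from station import manip
import cv2,numpy as np
for n in("top","side"):
    im=manip.snapshot(n);cv2.imwrite(f"pics/{n}0.png",im[:,:,::-1]);c=manip.camera_info(n)
    print(n,c["fx"],c["fy"],c["cx"],c["cy"],np.round(c["R"],4).tolist(),np.round(c["t"],4).tolist())
s=manip.sense();print(s["t"],s["tcp_pos"],s["tool_rot"],s["force"],s["finger_gap"])
E
```

```text
pics
top 607.6668730243731 607.6668730243731 319.7357865265077 234.57885419936082 [[0.0152, -0.9998, -0.0151], [-0.9909, -0.0131, -0.1337], [0.1335, 0.017, -0.9909]] [-0.0615, 0.5324, 1.3565]
side 468.86281766894047 468.86281766894047 317.6740886420011 243.3770963630559 [[-0.8519, -0.5233, -0.0222], [-0.2335, 0.4174, -0.8782], [0.4688, -0.7429, -0.4778]] [0.3882, 0.2047, 0.8952]
0.1 [ 0.21182341 -0.58767217  0.40384647] [ 8.18216305e-01 -5.74909683e-01 -6.74283088e-04 -6.92682897e-04] [-0.78134402 -0.57997217 -0.55685828] 1.0041538425419645
```

View pics/top0.png

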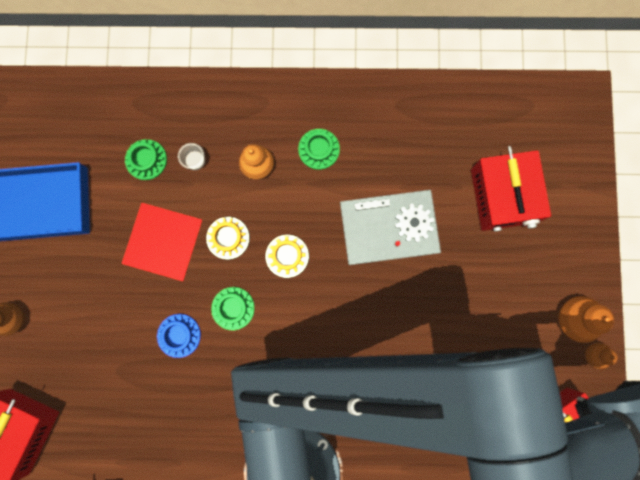

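View pics/side0.png

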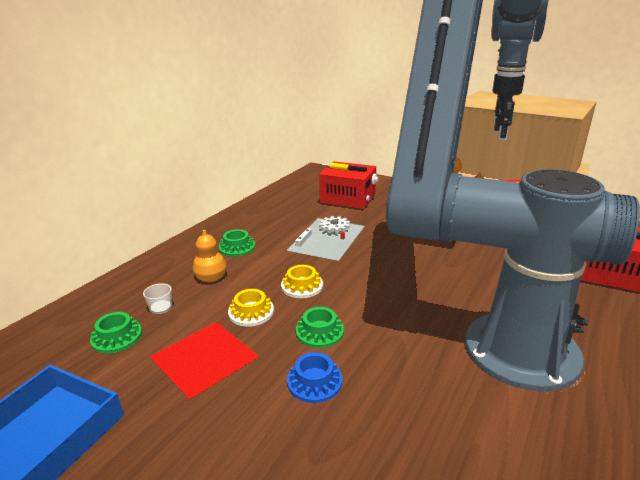

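The top picture shows two yellow gears, at (228,238) and (287,256). The mat is at (162,242), the master at (415,222), the pin at (397,243) and the fence at (372,204). Blue and green look-alikes don't count. Next I'll measure these and count the teeth.

```bash
cat > h.py <<'E'
from station import manip
import cv2,numpy as np
def cast(c,uv,z):
    uv=np.atleast_2d(np.asarray(uv,float))
    d=np.c_[(uv[:,0]-c["cx"])/c["fx"],(uv[:,1]-c["cy"])/c["fy"],np.ones(len(uv))]@np.array(c["R"])
    o=-np.array(c["R"]).T@np.array(c["t"]); return (o+d*((z-o[2])/d[:,2])[:,None])[:,:2]
def proj(c,X):
    p=np.atleast_2d(X)@np.array(c["R"]).T+np.array(c["t"]); return np.c_[p[:,0]/p[:,2]*c["fx"]+c["cx"],p[:,1]/p[:,2]*c["fy"]+c["cy"]]
def hsv(im): return cv2.cvtColor(im,cv2.COLOR_RGB2HSV)
def ring(im,c,ctr,r,z,n=720):
    a=np.arange(n)*2*np.pi/n
    uv=proj(c,np.c_[ctr[0]+r*np.cos(a),ctr[1]+r*np.sin(a),np.full(n,z)]).astype(np.float32)
    return cv2.remap(im.astype(np.float32),uv[:,0].reshape(1,-1),uv[:,1].reshape(1,-1),cv2.INTER_LINEAR)[0]
def phase(sig,k):
    F=np.fft.fft(sig-sig.mean())/len(sig); return abs(F[k]),np.degrees(-np.angle(F[k]))/k%(360/k)
def circ(m,c,z):   # fit world circle (outer contour) of the mask on plane z
    k=max(cv2.findContours(m,cv2.RETR_EXTERNAL,cv2.CHAIN_APPROX_NONE)[0],key=cv2.contourArea)
    p=cast(c,cv2.convexHull(k)[:,0],z); A=np.c_[2*p,np.ones(len(p))]; s=np.linalg.lstsq(A,(p**2).sum(1),rcond=None)[0]
    return s[:2],np.sqrt(s[2]+s[:2]@s[:2])
def sub(m,u,v,w): o=np.zeros_like(m); o[v-w:v+w,u-w:u+w]=m[v-w:v+w,u-w:u+w]; return o
E
python3 - <<'E'
from h import *
im=cv2.imread("pics/top0.png")[:,:,::-1].copy();c=manip.camera_info("top");h=hsv(im)
H,S,V=[h[...,i].astype(int) for i in range(3)]
yel=((H>18)&(H<35)&(S>90)&(V>120)).astype(np.uint8); br=(((S<70)&(V>150))|(yel>0)).astype(np.uint8)
red=(((H<5)|(H>174))&(S>200)&(V>140)).astype(np.uint8)
for u,v in((228,238),(287,256)):
    a=circ(sub(br,u,v,28),c,.009); b=circ(sub(yel,u,v,28),c,.022)
    print("gear",u,v,"flange",np.round(a[0],4),a[1],"tips",np.round(b[0],4),b[1])
    for r in(.038,.041):
        s=ring(im,c,b[0],r,.022)[:,2]; print(r,[(k,)+tuple(np.round(phase(-s,k),1)) for k in(12,16)])
ms=sub(br,415,222,30)
g=(V>195).astype(np.uint8); a=circ(sub(g,415,222,27),c,.022); print("master",np.round(a[0],4),a[1])
for r in(.036,.039,.042): print(r,np.round(phase(ring(im,c,a[0],r,.022)[:,1],12),1))
m=cv2.moments(sub(red,397,243,8)); print("pin",cast(c,[m["m10"]/m["m00"],m["m01"]/m["m00"]],.018))
k=max(cv2.findContours(sub(red,162,242,60),0,2)[0],key=cv2.contourArea);q=cast(c,cv2.boxPoints(cv2.minAreaRect(k)),0);print("mat",q.mean(0),q.round(3).tolist())
pl=((S<60)&(V>110)).astype(np.uint8);k=max(cv2.findContours(cv2.morphologyEx(sub(pl,390,228,58),cv2.MORPH_CLOSE,np.ones((9,9))),0,1)[0],key=cv2.contourArea)
w=cast(c,k[:,0],0); r=cv2.minAreaRect((w*1000).astype(np.float32));print("plate",r, cv2.boxPoints(r).round(0).tolist())
for n,z,uv in(("cup",0,(192,160)),("gourd",.04,(256,165)),("green",.02,(319,148)),("green2",.02,(233,308)),("greenL",.02,(146,159))):print(n,cast(c,uv,z))
x=im[200:300,140:310];y=im[180:275,330:450]
cv2.imwrite("pics/c1.png",np.hstack([cv2.resize(im[200:300,190:320],(650,500),interpolation=2)])[:,:,::-1])
cv2.imwrite("pics/c2.png",cv2.resize(y,(720,570),interpolation=2)[:,:,::-1])
E
```

```text
gear 228 238 flange [0.5271 0.1623] 0.05051604333204652 tips [0.5291 0.1622] 0.04233779506492604
0.038 [(12, np.float32(1.3), np.float32(6.5)), (16, np.float32(19.9), np.float32(11.9))]
0.041 [(12, np.float32(2.3), np.float32(10.4)), (16, np.float32(19.8), np.float32(11.9))]
gear 287 256 flange [0.4865 0.0226] 0.050480635246198856 tips [0.4867 0.0219] 0.041728176608547864
0.038 [(12, np.float32(35.9), np.float32(2.7)), (16, np.float32(0.3), np.float32(4.3))]
0.041 [(12, np.float32(31.6), np.float32(2.6)), (16, np.float32(0.7), np.float32(4.0))]
master [ 0.5625 -0.2617] 0.07771862846411903
0.036 [ 5.5 25.4]
0.039 [ 4.4 24.9]
0.042 [ 3.5 24.7]Traceback (most recent call last):
  File "<stdin>", line 14, in <module>
ZeroDivisionError: float division by zero
```

```bash
python3 - <<'E'
from h import *
im=cv2.imread("pics/top0.png")[:,:,::-1].copy();c=manip.camera_info("top");h=hsv(im)
H,S,V=[h[...,i].astype(int) for i in range(3)]
red=(((H<6)|(H>173))&(S>120)&(V>120)).astype(np.uint8)
rp=sub(red,397,243,8);print("px",h[243,397],h[222,407],h[222,425],h[240,380],rp.sum())
m=cv2.moments(rp); print("pin",m["m10"]/m["m00"],m["m01"]/m["m00"],cast(c,[m["m10"]/m["m00"],m["m01"]/m["m00"]],.015))
k=max(cv2.findContours(sub(red,162,242,60),0,2)[0],key=cv2.contourArea);q=cast(c,cv2.boxPoints(cv2.minAreaRect(k)),0);print("mat",q.mean(0),q.round(3).tolist())
pl=((S<60)&(V>110)).astype(np.uint8);k=max(cv2.findContours(cv2.morphologyEx(sub(pl,390,228,58),cv2.MORPH_CLOSE,np.ones((9,9))),0,1)[0],key=cv2.contourArea)
w=cast(c,k[:,0],0); r=cv2.minAreaRect((w*1000).astype(np.float32));print("plate",r, cv2.boxPoints(r).round(0).tolist())
for t in(215,225,235,242):
    g=(V>t).astype(np.uint8); g=sub(g,415,222,23); a=circ(g,c,.022); print("master",t,g.sum(),np.round(a[0],4),a[1])
    f=np.zeros_like(g); f[196:212,350:392]=(V>t)[196:212,350:392]; k=max(cv2.findContours(f,0,1)[0],key=cv2.contourArea);w=cast(c,k[:,0],.018);r=cv2.minAreaRect((w*1000).astype(np.float32));print("fence",r)
for r in(.039,.042): print(r,np.round(phase(ring(im,c,a[0],r,.022)[:,1],12),1))
for n,z,uv in(("cup",0,(192,160)),("gourd",.04,(256,165)),("green",.02,(319,148)),("green2",.02,(233,308)),("greenL",.02,(146,159))):print(n,cast(c,uv,z))
A=cv2.resize(im[205:290,195:320],(750,510),interpolation=2);cv2.imwrite("pics/c1.png",A[:,:,::-1])
cv2.imwrite("pics/c2.png",cv2.resize(im[180:275,330:450],(720,570),interpolation=2)[:,:,::-1])
E
```

```text
px [  1 198 240] [ 38   4 251] [ 43  15 211] [ 55  16 213] 19
pin 397.1578947368421 243.1578947368421 [[ 0.51832508 -0.23315978]]
mat [0.5174897  0.31888162] [[0.463, 0.412], [0.613, 0.378], [0.572, 0.225], [0.422, 0.261]]
plate ((558.925537109375, -217.28857421875), (152.27005004882812, 217.26011657714844), 8.312909126281738) [[468.0, -121.0], [499.0, -336.0], [650.0, -314.0], [619.0, -99.0]]
master 215 934 [ 0.5669 -0.272 ] 0.04615644266665898
fence ((610.509521484375, -174.5855712890625), (19.078826904296875, 85.74827575683594), 7.950917720794678)
master 225 815 [ 0.5665 -0.272 ] 0.0447776481067522
fence ((610.243896484375, -173.76841735839844), (15.262743949890137, 82.81838989257812), 7.95084285736084)
master 235 688 [ 0.5669 -0.2718] 0.04330878738852465
fence ((609.3963623046875, -173.8504638671875), (12.712238311767578, 42.55573272705078), 8.96867847442627)
master 242 555 [ 0.5664 -0.2713] 0.04218354021443181
fence ((609.4522705078125, -174.20677185058594), (12.043224334716797, 37.955989837646484), 8.968932151794434)
0.039 [11.5  9.5]
0.042 [9.9 9.4]
cup [[0.71428997 0.25551499]]
gourd [[0.69369232 0.09646119]]
green [[ 0.74155923 -0.04880667]]
green2 [[0.36354809 0.14179958]]
greenL [[0.71029789 0.36009942]]
```

View pics/c1.png

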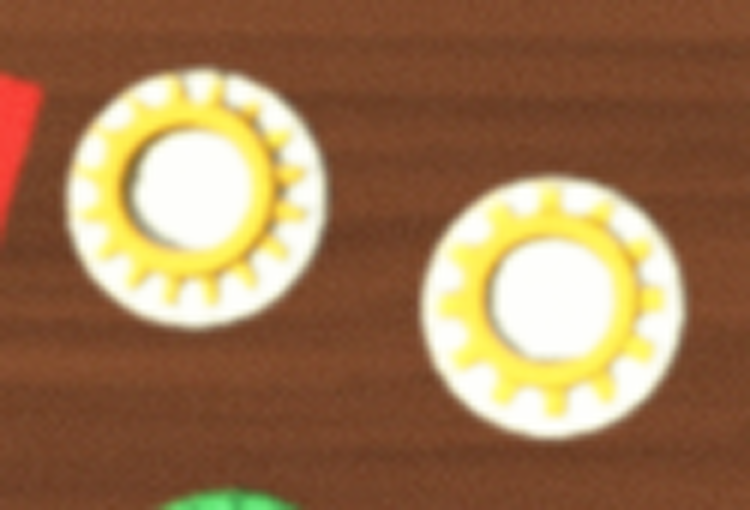

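View pics/c2.png

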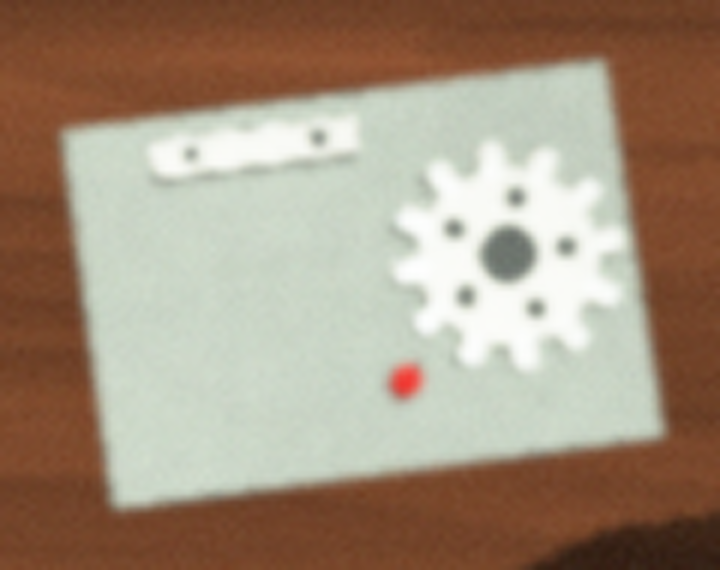

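The crop confirms it: the left gear at (228,238) has 16 teeth (it goes to the mat) and the right one at (287,256) has 12. In the tester crop the fence, pin and master all fit one frame: home ≈ (555,-193) mm, with +x at -81.8°. A master tooth points almost straight at home, so gear12 needs about a -10.6° turn. First move is above gear16, with the jaws at about 19°.

```bash
python3 -m jog '[[[20,47,0,5.5],[20,47,0,5.5],[20,47,0,5.5],[20,47,0,5.5],[20,47,0,5.5],[20,47,0,5.5],[20,47,0,5.5],[20,47,0,5.5]]]' 100 50; python3 -m jog '[[[20,47,-16,5.6],[20,47,-16,5.6],[20,47,-16,5.6],[20,47,-16,5.6],[20,47,-16,5.6],[20,47,-16,5.6],[20,47,-16,5.6],[18,45,-16,5.6]]]'
```

```text
t: 1.1
tcp_pos: [0.3722, -0.2104, 0.4046]
tool_rot: [0.974, -0.225, -0.0, -0.0]
force: [0.6, 0.2, 0.5]
finger_gap: 0.998
t: 2.1
tcp_pos: [0.5304, 0.1638, 0.2758]
tool_rot: [0.987, 0.163, -0.0, 0.0]
force: [1.0, -0.4, -0.3]
finger_gap: 0.996
```

```bash
python3 -m jog '[[[-2,-1.5,-25,0],[0,0,-25,0],[0,0,-20,0],[0,0,-10,0],[0,0,-8,0],[0,0,0,0],[0,0,0,0],[0,0,0,0]]]'; python3 -m jog '[[[0,0,0,0],[0,0,0,0],[0,0,0,0],[0,0,0,0],[0,0,0,0],[0,0,0,0],[0,0,0,0],[0,0,0,0]]]' 70 50
```

```text
t: 3.1
tcp_pos: [0.5281, 0.1605, 0.1893]
tool_rot: [0.987, 0.162, 0.001, 0.0]
force: [0.3, 0.1, -0.1]
finger_gap: 1.002
t: 4.1
tcp_pos: [0.5278, 0.1605, 0.1898]
tool_rot: [0.987, 0.162, 0.0, 0.0]
force: [-0.7, -1.2, 7.2]
finger_gap: 0.78
```

```bash
python3 -m jog '[[[0,0,8,0],[0,0,12,0],[-2,28,0,0],[-3,45,0,0],[-3,45,0,0],[-2.5,40,0,0],[0,0,0,0],[0,0,0,0]]]';  python3 -m jog '[[[0,0,-8,0],[0,0,-6,0],[0,0,-4,0],[0,0,-2,0],[0,0,0,0],[0,0,0,0],[0,0,0,0],[0,0,0,0]]]'
```

```text
t: 5.1
tcp_pos: [0.517, 0.3184, 0.2088]
tool_rot: [0.987, 0.162, -0.0, 0.0]
force: [0.1, 0.0, -3.7]
finger_gap: 0.778
t: 6.1
tcp_pos: [0.5173, 0.3178, 0.1899]
tool_rot: [0.987, 0.161, -0.0, 0.0]
force: [-3.1, -3.2, 6.9]
finger_gap: 0.778
```

```bash
python3 - <<'E'
from h import *
for n in("top","side"): im=manip.snapshot(n); cv2.imwrite(f"pics/{n}1.png",im[:,:,::-1])
a=cv2.imread("pics/top1.png")[150:350,80:340];b=cv2.imread("pics/side1.png")[200:420,100:386]
cv2.imwrite("pics/d1.png",np.hstack([cv2.resize(a,(390,300)),cv2.resize(b,(390,300))]))
E
```

```text
(no output)
```

View pics/d1.png

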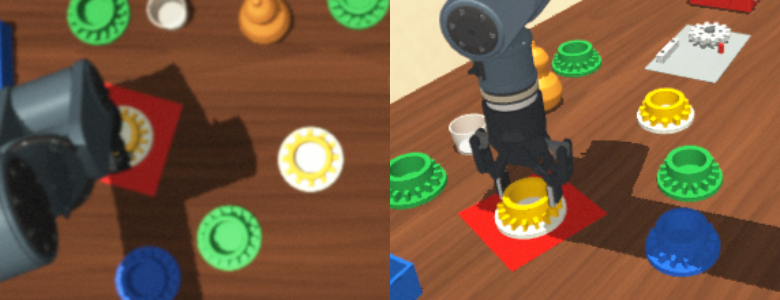

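The gear is sitting flat on the mat, around (130,135) in the left half. I'll release it, lift, and go to gear12.

```bash
python3 -m jog '[[[0,0,0,0],[0,0,0,0],[0,0,0,0],[0,0,0,0],[0,0,10,0],[0,0,20,0],[0,0,30,0],[0,0,30,0]]]' 100;  python3 -m jog '[[[-5,-49,0,0],[-5,-50,0,0],[-5,-50,0,0],[-5,-50,0,0],[-5,-50,0,0],[-5.5,-47,0,0],[0,0,-10,0],[0,0,0,0]]]'
python3 - <<'E'
from h import *
s=manip.sense()
im=manip.snapshot("top");c=manip.camera_info("top");cv2.imwrite("pics/top2.png",im[:,:,::-1]);h=hsv(im)
H,S,V=[h[...,i].astype(int) for i in range(3)]
yel=((H>18)&(H<35)&(S>90)&(V>120)).astype(np.uint8); br=(((S<70)&(V>150))|(yel>0)).astype(np.uint8)
uv=proj(c,[.5173,.3179,.02])[0].round().astype(int)
print("g16",circ(sub(br,*uv,28),c,.009),circ(sub(yel,*uv,28),c,.022)); print(s["tcp_pos"],s["tool_rot"])
E
```

```text
t: 7.2
tcp_pos: [0.5174, 0.3186, 0.2811]
tool_rot: [0.987, 0.162, 0.001, -0.0]
force: [0.5, -0.2, 0.3]
finger_gap: 1.002
t: 8.2
tcp_pos: [0.4867, 0.0226, 0.269]
tool_rot: [0.987, 0.161, -0.0, -0.0]
force: [0.6, -0.4, -0.0]
finger_gap: 1.0
g16 (array([0.51720965, 0.31980348]), np.float64(0.049227610910261)) (array([0.51761329, 0.32010984]), np.float64(0.04323630235948309))
[0.48674907 0.02262646 0.2690091 ] [ 9.86902875e-01  1.61315472e-01 -6.73669016e-05 -1.68303707e-04]
```

Gear16 stays centred on the mat, at (517,320) against a mat centre of (517.5,319). Now I'll grip gear12, carry it just short of the tester and turn it -10.6° on the way.

```bash
python3 -m jog '[[[0,0,-25,0],[0,0,-25,0],[0,0,-20,0],[0,0,-10,0],[0,0,0,0],[0,0,0,0],[0,0,0,0],[0,0,0,0]]]'; python3 -m jog '[[[0,0,0,0],[0,0,0,0],[0,0,0,0],[0,0,0,0],[0,0,0,0],[0,0,0,0],[0,0,5,0],[0,0,10,0]]]' 70 50; python3 -m jog '[[[8,-20,0,-2],[16,-40,0,-4],[16,-40,0,-4.6],[16.6,-41.3,0,0],[0,0,-7,0],[0,0,-5,0],[0,0,-3,0],[0,0,0,0]]]'
python3 - <<'E'
from h import *
s=manip.sense()
im=manip.snapshot("top");c=manip.camera_info("top");cv2.imwrite("pics/top3.png",im[:,:,::-1]);
print(s["tcp_pos"],s["tool_rot"],s["force"])
a=im[150:290,260:460]; b=manip.snapshot("side"); cv2.imwrite("pics/side3.png",b[:,:,::-1]);b=b[150:290,250:450]
cv2.imwrite("pics/d3.png",np.hstack([cv2.resize(a,(400,280)),cv2.resize(b,(400,280))])[:,:,::-1])
E
```

```text
t: 9.25
tcp_pos: [0.487, 0.0225, 0.1893]
tool_rot: [0.987, 0.162, 0.001, 0.0]
force: [0.8, -0.6, -1.0]
finger_gap: 1.002
t: 10.25
tcp_pos: [0.4866, 0.0225, 0.2036]
tool_rot: [0.987, 0.162, -0.001, -0.0]
force: [0.2, -0.7, -3.4]
finger_gap: 0.766
t: 11.25
tcp_pos: [0.5425, -0.1175, 0.1894]
tool_rot: [0.997, 0.071, -0.001, -0.0]
force: [-2.3, -0.6, 4.2]
finger_gap: 0.764
[ 0.54247238 -0.11751844  0.18940432] [ 9.97492103e-01  7.07692213e-02 -1.07160579e-03 -2.69464146e-04] [-2.27980402 -0.56623072  4.22745434]
```

View pics/d3.png

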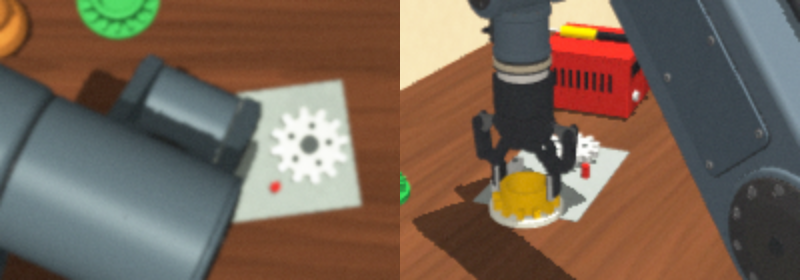

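```bash
python3 -m jog '[[[1.5,-10,0,0],[2,-13,0,0],[2,-14,0,0],[2,-14,0,0],[1.5,-12,0,0],[0,0,0,0],[0,0,0,0],[0,0,0,0]]]'; python3 - <<'E'
from h import *
im=manip.snapshot("side");cv2.imwrite("pics/side4.png",im[:,:,::-1])
top=manip.snapshot("top");cv2.imwrite("pics/top4.png",top[:,:,::-1])
c=manip.camera_info("side");print(proj(c,[.553,-.18,.02]))
a=cv2.resize(im[180:270,270:400],(520,360),interpolation=2);b=cv2.resize(top[170:260,350:450],(280,252),interpolation=2)
o=np.zeros((360,800,3),np.uint8);o[:,:520]=a;o[:252,520:]=b;cv2.imwrite("pics/d4.png",o[:,:,::-1])
E
```

```text
t: 12.35
tcp_pos: [0.5526, -0.1818, 0.1894]
tool_rot: [0.998, 0.07, 0.0, 0.001]
force: [-1.9, -1.5, 5.1]
finger_gap: 0.763
[[321.64599978 237.08959156]]
```

View pics/d4.png

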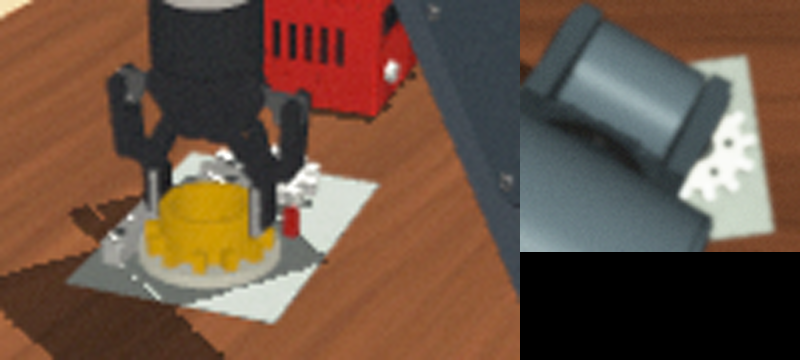

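```bash
python3 -m jog '[[[0.1,-1,0,0],[0.1,-1,0,0],[0.1,-1,0,0],[0.1,-1,0,0],[0,0,0,0],[0,0,0,0],[0,0,0,0],[0,0,0,0]]]' - 30;  python3 -m jog '[[[0.1,-1,0,0],[0.1,-1,0,0],[0.1,-1,0,0],[0,0,0,0],[0,0,0,0],[0,0,0,0],[0,0,0,0],[0,0,0,0]]]'
```

```text
t: 13.45
tcp_pos: [0.5528, -0.184, 0.1894]
tool_rot: [0.998, 0.07, -0.0, -0.001]
force: [-0.7, 4.6, 7.1]
finger_gap: 0.762
t: 14.45
tcp_pos: [0.5531, -0.187, 0.1894]
tool_rot: [0.998, 0.07, -0.0, -0.001]
force: [-1.0, 4.5, 7.0]
finger_gap: 0.763
```

```bash
python3 -m jog '[[[0.1,-1,0,0],[0.1,-1,0,0],[0,0,0,0],[0,0,0,0],[0,0,0,0],[0,0,0,0],[0,0,0,0],[0,0,0,0]]]'; python3 -m jog '[[[0.1,-1,0,0],[0.1,-1,0,0],[0,0,0,0],[0,0,0,0],[0,0,0,0],[0,0,0,0],[0,0,0,0],[0,0,0,0]]]'
```

```text
t: 15.45
tcp_pos: [0.5533, -0.189, 0.1894]
tool_rot: [0.998, 0.07, -0.0, -0.001]
force: [0.5, 5.1, 7.1]
finger_gap: 0.764
t: 16.45
tcp_pos: [0.5535, -0.191, 0.1894]
tool_rot: [0.998, 0.07, -0.0, -0.001]
force: [-1.0, 5.1, 7.1]
finger_gap: 0.761
```

```bash
python3 -m jog '[[[0.4,-1,0,0],[0,0,0,0],[0,0,0,0],[0,0,0,0],[0,0,0,0],[0,0,0,0],[0,0,0,0],[0,0,0,0]]]'; python3 -m jog '[[[0.4,-1,0,0],[0,0,0,0],[0,0,0,0],[0,0,0,0],[0,0,0,0],[0,0,0,0],[0,0,0,0],[0,0,0,0]]]'
```

```text
t: 17.45
tcp_pos: [0.5537, -0.1919, 0.1893]
tool_rot: [0.998, 0.07, -0.0, -0.001]
force: [-1.0, 4.2, 7.5]
finger_gap: 0.758
t: 18.45
tcp_pos: [0.554, -0.1929, 0.1894]
tool_rot: [0.998, 0.07, -0.001, -0.001]
force: [-2.0, 4.6, 7.7]
finger_gap: 0.758
```

```bash
python3 -m jog '[[[0.4,-1,0,0],[0,0,0,0],[0,0,0,0],[0,0,0,0],[0,0,0,0],[0,0,0,0],[0,0,0,0],[0,0,0,0]]]'; python3 -m jog '[[[0.4,-1,0,0],[0,0,0,0],[0,0,0,0],[0,0,0,0],[0,0,0,0],[0,0,0,0],[0,0,0,0],[0,0,0,0]]]'
```

```text
t: 19.45
tcp_pos: [0.5543, -0.1934, 0.1894]
tool_rot: [0.998, 0.07, -0.001, -0.002]
force: [-1.4, 7.0, 8.7]
finger_gap: 0.762
t: 20.45
tcp_pos: [0.5544, -0.1937, 0.1894]
tool_rot: [0.998, 0.07, -0.001, -0.002]
force: [-2.0, 9.8, 10.2]
finger_gap: 0.765
```

```bash
python3 -m jog '[[[1,0,0,0],[0,0,0,0],[0,0,0,0],[0.5,-0.5,0,0],[0,0,0,0],[0,0,0,0],[0,0,0,0],[0,0,0,0]]]'; python3 -m jog '[[[0.5,-1,0,0],[0,0,0,0],[0,0,0,0],[0.5,-1,0,0],[0,0,0,0],[0,0,0,0],[0,0,0,0],[0,0,0,0]]]'
```

```text
t: 21.45
tcp_pos: [0.555, -0.1939, 0.1895]
tool_rot: [0.998, 0.07, -0.003, -0.003]
force: [-5.1, 8.4, 11.9]
finger_gap: 0.763
t: 22.45
tcp_pos: [0.5555, -0.1946, 0.1896]
tool_rot: [0.998, 0.07, -0.003, -0.005]
force: [-5.8, 13.2, 15.4]
finger_gap: 0.762
```

Light contact with the stops, about 13 N sideways. I'll release, back away and look.

```bash
python3 -m jog '[[[0,0,0,0],[0,0,0,0],[0,0,0,0],[0,0,0,0],[0,0,5,0],[0,0,15,0],[0,0,30,0],[0,0,40,0]]]' 100;  python3 -m jog '[[[-20,50,0,0],[-20,50,0,0],[-20,50,0,0],[-10,30,0,0],[0,0,0,0],[0,0,0,0],[0,0,0,0],[0,0,0,0]]]' 0
cat > m.py <<'E'
from h import *
import sys
im=manip.snapshot("top");c=manip.camera_info("top");cv2.imwrite(f"pics/top{sys.argv[1]}.png",im[:,:,::-1]);h=hsv(im)
H,S,V=[h[...,i].astype(int) for i in range(3)]
yel=((H>18)&(H<35)&(S>90)&(V>120)).astype(np.uint8)
e=np.radians(-81.8);M=np.array([.5666,-.2718]);ex=np.array([np.cos(e),np.sin(e)]);ey=np.array([-ex[1],ex[0]])
g,r=circ(sub(yel,*proj(c,[.555,-.193,.02])[0].round().astype(int),28),c,.022);print("tips",g,r,"tester xy mm",1000*(g-M)@np.c_[ex,ey]+[80,0])
b,r2=circ(sub(yel,*proj(c,[.555,-.193,.04])[0].round().astype(int),15),c,.04)
print("phase",[phase(-ring(im,c,g,q,.022)[:,2],12) for q in(.038,.041)])
cv2.imwrite(f"pics/e{sys.argv[1]}.png",cv2.resize(im[185:265,345:445],(750,600),interpolation=2)[:,:,::-1]);s=manip.sense();print(s["tcp_pos"])
E
python3 m.py 5
```

```text
t: 23.45
tcp_pos: [0.5574, -0.1992, 0.2798]
tool_rot: [0.998, 0.07, -0.001, -0.0]
force: [0.1, -0.1, -1.0]
finger_gap: 1.0
t: 24.45
tcp_pos: [0.4882, -0.0202, 0.2787]
tool_rot: [0.998, 0.069, 0.0, 0.0]
force: [-0.0, 0.2, 0.4]
finger_gap: 0.005
tips [ 0.55500159 -0.19247761] 0.042279053662176075 tester xy mm [-0.16568092 -0.16616549]
phase [(np.float32(34.959488), np.float32(21.926708)), (np.float32(31.668482), np.float32(21.920956))]
[ 0.48801652 -0.02011898  0.27865901]
```

View pics/e5.png

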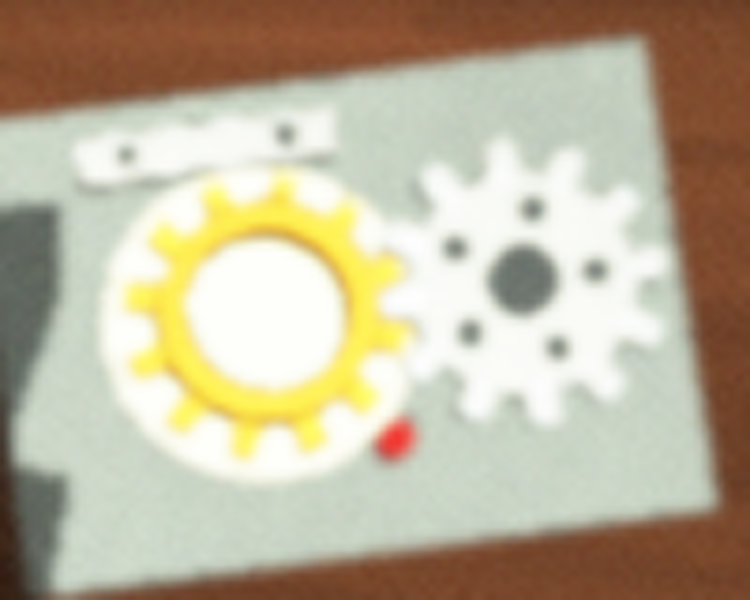

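Gear12 is meshed, with one master tooth in a gap around (400,300). Its flange looks to touch the fence and the pin, and it measures within 0.3 mm of home. To seat it for certain, I'll push gently with closed fingers in the bore.

```bash
python3 -m jog '[[[10,-26,0,0],[18,-46,0,0],[18,-46,0,0],[16,-41,0,0],[4.5,-11,0,0],[0,0,-10,0],[0,0,-20,0],[0,0,-20,0]]]' 0;  python3 -m jog '[[[0,0,-16,0],[0,0,-10,0],[0,0,-7,0],[0,0,0,0],[0,0,0,0],[0,0,0,0],[0,0,0,0],[0,0,0,0]]]'
```

```text
t: 25.5
tcp_pos: [0.5531, -0.1872, 0.2275]
tool_rot: [0.998, 0.071, -0.001, -0.001]
force: [-0.2, 0.4, 0.2]
finger_gap: 0.002
t: 26.5
tcp_pos: [0.5542, -0.1894, 0.1959]
tool_rot: [0.998, 0.07, 0.0, 0.0]
force: [0.5, 0.3, 0.3]
finger_gap: 0.0
```

```bash
python3 -m jog '[[[0.4,-3,0,0],[0.4,-3,0,0],[0.3,-2,0,0],[0,0,0,0],[0,0,0,0],[0,0,0,0],[0,0,0,0],[0,0,0,0]]]'; python3 -m jog '[[[0.3,-2,0,0],[0,0,0,0],[0.3,-2,0,0],[0,0,0,0],[0,0,0,0],[0,0,0,0],[0,0,0,0],[0,0,0,0]]]'
```

```text
t: 27.5
tcp_pos: [0.5553, -0.1972, 0.1957]
tool_rot: [0.998, 0.07, 0.0, 0.0]
force: [-0.5, -0.1, -0.4]
finger_gap: -0.002
t: 28.5
tcp_pos: [0.5559, -0.2012, 0.1957]
tool_rot: [0.998, 0.07, -0.0, -0.0]
force: [0.0, 0.3, 0.0]
finger_gap: -0.005
```

```bash
python3 -m jog '[[[0.2,-1,0,0],[0,0,0,0],[0.2,-1,0,0],[0,0,0,0],[0,0,0,0],[0,0,0,0],[0,0,0,0],[0,0,0,0]]]'; python3 -m jog '[[[0.2,-1,0,0],[0,0,0,0],[0.2,-1,0,0],[0,0,0,0],[0,0,0,0],[0,0,0,0],[0,0,0,0],[0,0,0,0]]]'
```

```text
t: 29.5
tcp_pos: [0.5563, -0.2032, 0.1957]
tool_rot: [0.998, 0.07, -0.0, -0.0]
force: [-0.5, -0.8, -0.2]
finger_gap: -0.002
t: 30.5
tcp_pos: [0.5564, -0.2043, 0.1957]
tool_rot: [0.998, 0.07, -0.001, -0.001]
force: [0.6, 5.3, 1.6]
finger_gap: 0.004
```

```bash
python3 -m jog '[[[0.2,-1,0,0],[0,0,0,0],[0.2,-1,0,0],[0,0,0,0],[0,0,0,0],[0,0,0,0],[0,0,0,0],[0,0,0,0]]]'; python3 -m jog '[[[0.2,-1,0,0],[0,0,0,0],[0.2,-1,0,0],[0,0,0,0],[0,0,0,0],[0,0,0,0],[0,0,0,0],[0,0,0,0]]]'
```

```text
t: 31.5
tcp_pos: [0.5565, -0.205, 0.1957]
tool_rot: [0.998, 0.07, -0.001, -0.002]
force: [0.9, 9.4, 3.6]
finger_gap: 0.001
t: 32.5
tcp_pos: [0.5567, -0.2059, 0.1958]
tool_rot: [0.998, 0.069, -0.002, -0.004]
force: [1.5, 13.8, 7.1]
finger_gap: -0.001
```

```bash
python3 -m jog '[[[-0.5,4,0,0],[-0.5,4,0,0],[-0.5,4,0,0],[-0.5,3,0,0],[0,0,10,0],[0,0,20,0],[0,0,30,0],[0,0,25,0]]]';  python3 -m jog '[[[-20,50,0,0],[-20,50,0,0],[-20,50,0,0],[-10,30,0,0],[0,0,0,0],[0,0,0,0],[0,0,0,0],[0,0,0,0]]]'; python3 m.py 6; python3 - <<'E'
from h import *
im=manip.snapshot("side");cv2.imwrite("pics/side6.png",im[:,:,::-1]);t=cv2.imread("pics/top6.png")[:,:,::-1]
a=cv2.resize(im[180:290,90:400],(800,284),interpolation=2);b=cv2.resize(t[185:265,345:445],(395,316),interpolation=2);d=cv2.resize(t[130:285,115:309],(395,316),interpolation=2)
o=np.zeros((600,800,3),np.uint8);o[:284]=a;o[284:,:395]=b;o[284:,405:]=d;cv2.imwrite("pics/f6.png",o[:,:,::-1])
E
```

```text
t: 33.5
tcp_pos: [0.5556, -0.1946, 0.2824]
tool_rot: [0.998, 0.07, 0.001, 0.001]
force: [0.9, 0.5, 0.4]
finger_gap: -0.002
t: 34.5
tcp_pos: [0.4859, -0.0153, 0.2807]
tool_rot: [0.998, 0.069, 0.0, 0.0]
force: [-0.5, -0.3, -0.2]
finger_gap: -0.002
tips [ 0.55511327 -0.19308147] 0.04260836721562477 tester xy mm [ 0.4479255  -0.14175394]
phase [(np.float32(34.74569), np.float32(21.455608)), (np.float32(31.193043), np.float32(21.491673))]
[ 0.48582149 -0.01513709  0.28065943]
```

View pics/f6.png

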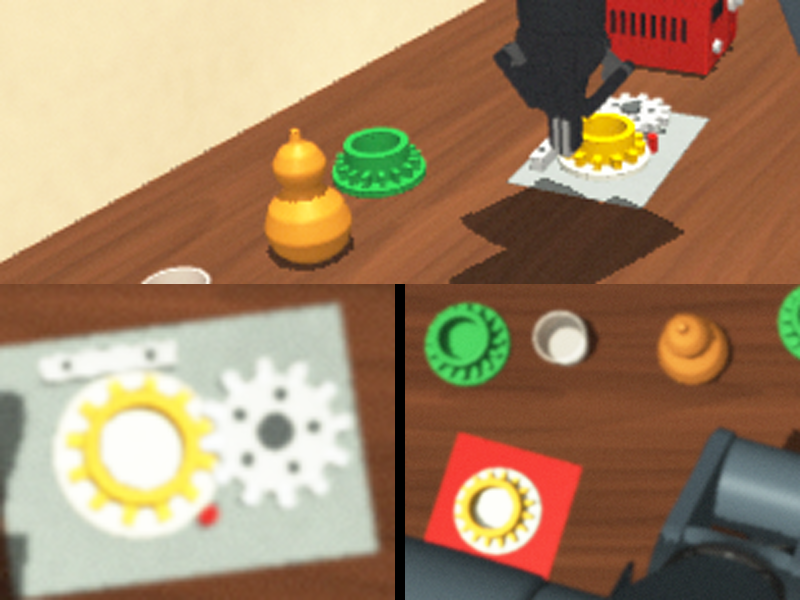

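The gear moved another 0.6 mm along +x and the bystanders look untouched. There's plenty of time, so one more gentle bore push, toward the fence and then +x, to confirm both contacts.

```bash
python3 -m jog '[[[10,-26,0,0],[18,-46,0,0],[18,-46,0,0],[16,-41,0,0],[6.5,-15,0,0],[0,0,-10,0],[0,0,-20,0],[0,0,-20,0]]]' 0;  python3 -m jog '[[[0,0,-16,0],[0,0,-12,0],[0,0,-7,0],[2,0.3,0,0],[2,0.3,0,0],[1,0.1,0,0],[0,0,0,0],[0,0,0,0]]]'; python3 -m jog '[[[1,0.1,0,0],[0,0,0,0],[1,0.1,0,0],[0,0,0,0],[1,0.1,0,0],[0,0,0,0],[0,0,0,0],[0,0,0,0]]]'
```

```text
t: 35.6
tcp_pos: [0.5528, -0.1861, 0.2295]
tool_rot: [0.998, 0.071, -0.001, -0.001]
force: [-0.6, -0.6, -0.3]
finger_gap: -0.001
t: 36.6
tcp_pos: [0.559, -0.1876, 0.1959]
tool_rot: [0.998, 0.07, 0.0, 0.0]
force: [-0.3, -0.1, -0.0]
finger_gap: 0.001
t: 37.6
tcp_pos: [0.5619, -0.1873, 0.1957]
tool_rot: [0.998, 0.07, -0.0, -0.0]
force: [0.1, 0.3, -0.2]
finger_gap: -0.005
```

```bash
python3 -m jog '[[[1,0.1,0,0],[1,0.1,0,0],[0,0,0,0],[1,0.1,0,0],[0,0,0,0],[0,0,0,0],[0,0,0,0],[0,0,0,0]]]'; python3 -m jog '[[[1,0.1,0,0],[0,0,0,0],[1,0.1,0,0],[0,0,0,0],[0,0,0,0],[0,0,0,0],[0,0,0,0],[0,0,0,0]]]'
```

```text
t: 38.6
tcp_pos: [0.5647, -0.1869, 0.1956]
tool_rot: [0.998, 0.07, -0.0, -0.0]
force: [-2.0, -1.1, -0.0]
finger_gap: 0.001
t: 39.6
tcp_pos: [0.5658, -0.1864, 0.1956]
tool_rot: [0.998, 0.07, -0.002, -0.001]
force: [-7.1, -0.9, 3.2]
finger_gap: 0.0
```

```bash
python3 -m jog '[[[1,0,0,0],[0,0,0,0],[1,0,0,0],[0,0,0,0],[0,0,0,0],[0,0,0,0],[0,0,0,0],[0,0,0,0]]]'; python3 -m jog '[[[-6,-1,0,0],[-4,-4,0,0],[0.5,-5,0,0],[0.4,-4,0,0],[0.2,-2,0,0],[0,0,0,0],[0,0,0,0],[0,0,0,0]]]'; python3 -m jog '[[[0.2,-1,0,0],[0.2,-1,0,0],[0.2,-1,0,0],[0,0,0,0],[0.2,-1,0,0],[0,0,0,0],[0,0,0,0],[0,0,0,0]]]'
```

```text
t: 40.6
tcp_pos: [0.5669, -0.1864, 0.1958]
tool_rot: [0.998, 0.07, -0.003, -0.001]
force: [-10.3, -1.9, 6.7]
finger_gap: -0.002
t: 41.6
tcp_pos: [0.5597, -0.2022, 0.1955]
tool_rot: [0.998, 0.07, -0.001, -0.001]
force: [-2.2, 4.2, 0.6]
finger_gap: -0.0
t: 42.6
tcp_pos: [0.5601, -0.2039, 0.1956]
tool_rot: [0.998, 0.07, -0.002, -0.003]
force: [-1.1, 13.0, 4.1]
finger_gap: -0.0
```

```bash
python3 -m jog '[[[-1.5,4,0,0],[-1.5,4,0,0],[-1,4,0,0],[-1,3,0,0],[0,0,10,0],[0,0,20,0],[0,0,30,0],[0,0,25,0]]]';  python3 -m jog '[[[-20,50,0,0],[-20,50,0,0],[-20,50,0,0],[-10,30,0,0],[0,0,0,0],[0,0,0,0],[0,0,0,0],[0,0,0,0]]]'; python3 m.py 7
python3 - <<'E'
from h import *
a=cv2.imread("pics/top0.png").astype(int);b=cv2.imread("pics/top7.png").astype(int)
for n,(u,v) in dict(cup=(192,157),gourd=(256,162)).items(): print(n,abs(a-b)[v-20:v+20,u-18:u+20].mean().round(2))
E
```

```text
t: 43.6
tcp_pos: [0.5561, -0.1921, 0.2825]
tool_rot: [0.998, 0.07, 0.001, 0.001]
force: [0.2, -0.5, -0.7]
finger_gap: 0.002
t: 44.6
tcp_pos: [0.4864, -0.0127, 0.2807]
tool_rot: [0.998, 0.069, 0.0, 0.0]
force: [-0.1, 0.4, 0.5]
finger_gap: 0.005
tips [ 0.5549869  -0.19247009] 0.042395632214691455 tester xy mm [-0.17522661 -0.1796244 ]
phase [(np.float32(34.39956), np.float32(20.440376)), (np.float32(30.783941), np.float32(20.52049))]
[ 0.48620419 -0.01262137  0.28066637]
cup 1.97
gourd 2.01
```

View pics/e7.png

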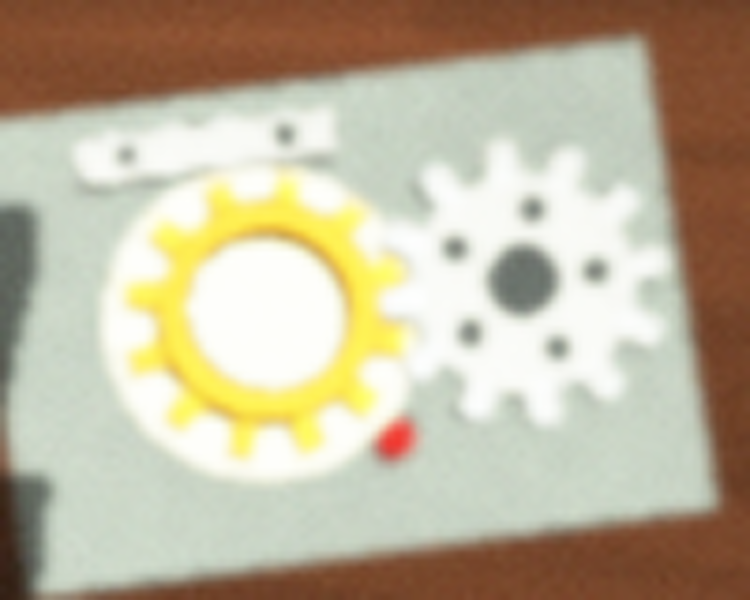

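The gear is meshed and touches both the fence, around (200,180), and the pin, around (385,425). The cup and gourd areas are unchanged, apart from image noise, and the robot is clear of everything, so I'll hand in.

```bash
python3 -c "
from station import manip; print(manip.sign_off())"
```

```text
the job is handed in; nothing more can be done
None
```

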